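# Seat a culture dish in the stage recess and close the keeper

### The job

Without lifting it, slide the closed culture dish that stands on the stage plate of the white light base into the plate's round recess, so that it drops fully home and lies level. The stage has been locked off centre, so feel for the recess, gently: the dish is thin plastic and must not be gripped, pressed or rammed hard against the stage, or tipped up. Then swing the keeper arm across the seated dish until it reaches its stop, so that the dish cannot ride out, and leave the things round about where they are.

Things in the scene. Friction and masses are not known exactly. Their poses are not given: they have to be found in the camera images.
- stage_top (a point): Middle of the white light base (186 mm along x, 270 along y) at the height of the upper face of its dark steel stage plate (138 x 226 mm), 60 mm above the worktop. x points to the keeper pillar's side, y along the plate, z up. The plate sits on crossed slides that were locked with it off centre by up to 7 mm along x and up to 7 mm along y (not measured); it does not give.
- recess_mid (a point): Where the recess's middle would be were the stage centred: 48 mm towards -y from stage_top, at the height of the plate's face. The true recess lies up to 7 mm off along the stage's x and up to 7 mm along its y: a flat round pocket 63 mm across, 4 mm deep, with a white opal window in its floor. A dish let go within 9 mm of its middle dips an edge into it and leans that way.
- dish_centre (a point): Centre (half-way up) of the closed culture dish standing on the +y half of the stage plate: clear round plastic, yellow filling, 60 mm across, 15 mm high, about 30 g; z is its own axis. On the plate this point is 7.5 mm above the plate's face; seated, 3.5 mm above it, the lid then 11 mm above the plate. Jaws closed hard on it drive it down on the plate: grip it lightly.
- keeper (a joint): Angle of the keeper arm about its upright pivot: 0 = parked along +y of the stage, growing anticlockwise seen from above, across the recess, to the stop at 1.62 (about -x of the stage). It stays where left; about 1 N at the pin turns it. Flat bar, 76 mm from pivot to pin, 12 wide, 5 thick, underside 13 mm above the plate: clears a seated dish by 2 mm, is blocked by an unseated one.
- keeper_pin (a point): On the upright black round pin at the free end of the keeper arm: 10 mm across, standing 29 mm above the arm's upper face; this point on its axis is 19 mm above that face and 37 mm above the stage plate. Pinch or push it here.
- keeper_pivot (a point): Pivot of the keeper arm, on its axis at the arm's underside, 13 mm above the stage plate; from stage_top 84 mm towards x and 48 mm towards -y. Pillar and hub are at most 24 mm across and rise 25 mm above the plate.
- beaker: Clear 50 ml beaker, 48 mm across and 57 mm high, empty, standing on the worktop to the right of the light base; origin at the middle of its underside. A bystander. Beyond the bystanders, right of the light base, stands a fixed clear water-bath tank 190 mm high: pass above it.
- bottle: Media bottle with a screw cap, 56 mm across and 107 mm high, on the worktop to the right of the beaker; origin at the middle of its underside. A bystander.
- spare_dish: Lower of a stack of two closed culture dishes, each 60 mm across and 15 mm high, on the worktop to the right of the bottle; origin at the middle of its underside. A bystander.
Not all that is in view belongs to the job. What is shaped like the part that bears dish_centre but green is not meant.

How it is judged:
By the outcome, as a careful person would: the job done as asked, in the order asked, and still so for the second after the job is handed in, with the robot touching nothing.
It also fails if it takes over 58 s, if anything falls off the work surface, if the arm or the gripper's body presses on something with over 40 N, if the wrist force passes 120 N, or if a joint passes its speed limit or range.

### The arm

A 7-joint arm with a two-finger parallel gripper is mounted at the origin on a cart in front of the work surface, level with it; the furniture and walls round the work are solid. World frame = base frame: x ahead of the robot, y to its left, z up, the work surface at z = 0. Lengths are in m, angles in rad, forces in N, time in s.
With the tool pointing down it reaches from about 0.35 to 0.9 m from the base axis. Payload 8.1 kg.
Tool frame: the origin (TCP) lies on the centre line of the jaws, within the pads' length; the fingertips stand 19 mm ahead of it and the grasp point (between the pads) is the TCP; z points along the fingers, y is the direction in which the jaws open and shut (so a half turn about z gives the same grasp; the last joint's range is limited). The gripper opens to 92 mm and grips with 3 to 60 N. Pads are 19 mm wide; open, the fingers measure 130 mm over their backs; the gripper's body (75 mm by 190 mm) begins 47 mm behind the grasp point.
Start: joints at [1.062, 0.434, 0.025, 1.573, -0.012, 1.134, -0.075], TCP at [0.247, -0.574, 0.246] pointing down, gripper open.
Joint ranges: [-2.62, 2.62], [-0.44, 2.09], [-1.27, 1.32], [0.08, 2.57], [-1.32, 4.46], [0.12, 2], [-2.74, 2.74]. Speed limits (rad/s): [2.22, 2.22, 3.01, 3.01, 3.14, 3.14, 3.14].

### API

Orientations are given as [roll, pitch, yaw] about the fixed x, y, z axes, in that order (R = Rz(yaw) Ry(pitch) Rx(roll)).
In Python, from station import * gives the robot as it stands. The module is installed in compiled form; this text tells all that it offers.
- The arm moves only by the tool move_arm, never from a script. Its argument "deltas" is a list of rows, each a list of 2 entries, a list of its own where there are three numbers: the shift along the tool's x, y, z in units of 0.15 m (1.0 is 0.15 m), then the turn, a rotation vector about the tool's x, y, z in units of 60 degrees (1.0 is 60 degrees). In form: [[[tx, ty, tz], [ax, ay, az]], ...]. A call has 1 to 5 rows; each row is the pose to reach, as a shift and turn from the pose measured when the call began, along the tool's axes at that moment; what a row does not reach only later rows make up. A row lasts 1/12 s, in which the tool goes at most 41.7 mm and 7.16 degrees, less where a joint would pass 70% of its speed; a pose out of reach is approached as far as the arm can. A call with a number of a shift or a turn outside -1 to 1 is refused whole. A call with a gripper value outside its range is refused whole. "grip" is the closure, from -1 (fully open) to 1 (shut), so that 0 is half open, set as the call begins (left out, the last holds). The fingers move at their own pace and stop on an object; the grip force is fixed at half the most. Time passes only in rows, so rows that repeat a pose let the fingers close. It gives the time, the measured TCP pose, the force and the opening at its end, in the units of the state.
- read_state(): the state, without advancing time (a new reading comes with each control period).
- grab_frame(name): name is "scene" or "top" or "wrist"; returns the picture (400x640x3 uint8, red, green, blue); there is no depth.
- camera_model(name): a dict with "intrinsics" (3x3 intrinsics, pixels), "k1" (the pictures are not rectified: a ray, as slopes to the right and down, at radius r is drawn at 1 + k1 r^2 times it, then the intrinsics apply), "R" (3x3) and "t" (3): a world point X has camera coordinates R X + t. Camera axes: x right, y down, z forward; pixel columns grow to the right and rows downward; lengths in m; the calibration is good to about 2 mm. A picture is of the moment at which its call begins: read the wrist's pose just before it. camera_model takes no time and is no camera call; for the wrist camera it gives the pose at the moment of the call.
- close_job(): hands the job in, once; it reports no verdict.
The state is a dict: "clock": time; "joint_pos": joint angles; "joint_velocities": joint speeds; "joint_efforts": joint torques, N m; "tcp_pos": TCP position; "tcp_rot": TCP orientation; "wrist_force": force on the tool from outside, world axes, zero at the start; "wrist_torque": the same for the moment, N m; "width": finger opening in m.
Only numpy, scipy, OpenCV 4.12 (cv2) and the standard library are available. Lean on these libraries where they do the work, as an engineer would, in place of code of your own. Each camera call takes 0.05 s, during which the arm holds its last target. There are 200 camera calls.

## Working session

There is one attempt and no reset: what is moved stays moved. The work goes in short steps, Python scripts to look and compute and a tool call to move; the robot and the scene stay as the last step left them, time stands still between calls to the robot, and variables do not carry over. Pictures are saved under pics/ and viewed, about 8 in all and at most 12, crops included, and the job is handed in when it is done.

Besides the shell and the picture viewer there is one more tool, called by a JSON object that holds its "method" and its "body". move_arm: Moves the arm, as the interface text tells. Its arguments: {"type":"object","properties":{"deltas":{"type":"array","items":{"type":"array"}},"grip":{"type":"number"}},"required":["deltas"]}

```bash
mkdir -p pics; cat > h.py <<'E'
from station import *
import numpy as np, cv2
from scipy.spatial.transform import Rotation as Ro
def snap(n,f):
    m=camera_model(n); im=grab_frame(n); cv2.imwrite('pics/'+f,im[:,:,::-1]); np.savez('pics/'+f+'.npz',K=m['intrinsics'],k=m['k1'],R=m['R'],t=m['t']); return im
def load(f):
    d=np.load('pics/'+f+'.npz'); return d['K'],float(d['k']),d['R'],d['t']
def ray(f,p):
    K,k,R,t=load(f); x=np.linalg.solve(K,[p[0],p[1],1])[:2]; u=x.copy()
    for _ in range(30): u=x/(1+k*(u@u))
    d=R.T@np.r_[u,1]; return -R.T@t,d/np.linalg.norm(d)
def onz(f,p,z):
    c,d=ray(f,p); return c+d*(z-c[2])/d[2]
def tri(obs):
    A=0;b=0
    for f,p in obs:
        c,d=ray(f,p);P=np.eye(3)-np.outer(d,d);A=A+P;b=b+P@c
    X=np.linalg.solve(A,b); return X,[round(float(np.linalg.norm((np.eye(3)-np.outer(d,d))@(X-c)))*1e3,1) for c,d in (ray(f,p) for f,p in obs)]
def proj(f,X):
    K,k,R,t=load(f); c=R@np.asarray(X)+t; u=c[:2]/c[2]; u=u*(1+k*(u@u)); return (K@np.r_[u,1])[:2]
def toolshift(d):
    s=read_state(); return Ro.from_euler('xyz',s['tcp_rot']).as_matrix().T@np.asarray(d)/0.15
E
python3 - <<'E'
from h import *
a=snap('scene','s0.png');b=snap('top','t0.png');
s=read_state();print(s['clock'],s['tcp_pos'],s['tcp_rot'],s['width'],s['wrist_force'])
for f in('s0.png','t0.png'):
    K,k,R,t=load(f);print(K[0],k,-R.T@t,R[2])
E
```

```text
0.1 [ 0.24650165 -0.573863    0.24502684] [-3.14018334e+00  1.43326818e-04  4.05742164e-01] 0.09176696196276586 [ 0.80180221 -0.33482738 -0.00856967]
[399.31318965   0.         315.29223026] -0.07690731908505143 [-0.11717159  0.39116994  0.66861464] [ 0.71883904 -0.34903038 -0.60120564]
[386.83211005   0.         321.82684079] -0.027826300445087857 [0.36904206 0.07540063 1.12287937] [ 0.18369945 -0.0163321  -0.98284677]
```

View pics/s0.png

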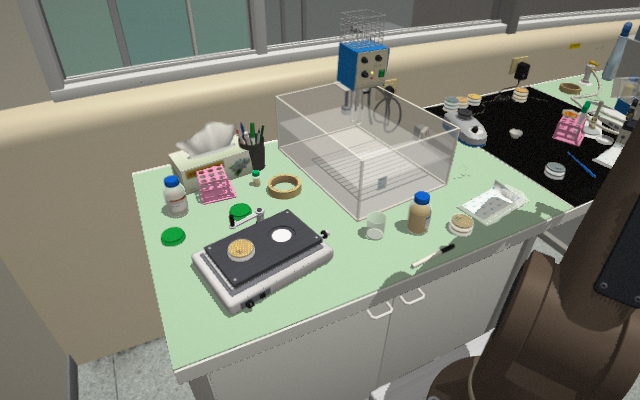

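View pics/t0.png

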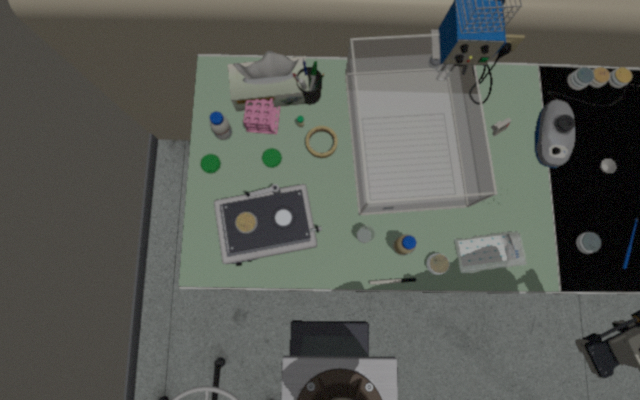

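```bash
python3 - <<'E'
import cv2,numpy as np
from h import *
a=cv2.imread('pics/s0.png')[190:310,180:340];b=cv2.imread('pics/t0.png')[175:270,205:330]
a=cv2.resize(a,None,fx=4.5,fy=4.5,interpolation=cv2.INTER_CUBIC)[:540,:720];b=cv2.resize(b,None,fx=6,fy=6,interpolation=cv2.INTER_CUBIC)
cv2.imwrite('pics/a.png',a);cv2.imwrite('pics/b.png',b)
for n,p in dict(dish=(246,222),green1=(210,163),green2=(272,158),win=(284,217),base=(266,222)).items(): print(n,onz('t0.png',p,0.06).round(3))
print(onz('t0.png',(360,212),0.0),onz('t0.png',(364,210),0.19))
E
```

```text
dish [0.515 0.267 0.06 ]
green1 [0.683 0.378 0.06 ]
green2 [0.701 0.202 0.06 ]
win [0.531 0.162 0.06 ]
base [0.516 0.211 0.06 ]
[ 0.55932114 -0.0561847   0.        ] [ 0.53227805 -0.04377428  0.19      ]
```

View pics/b.png

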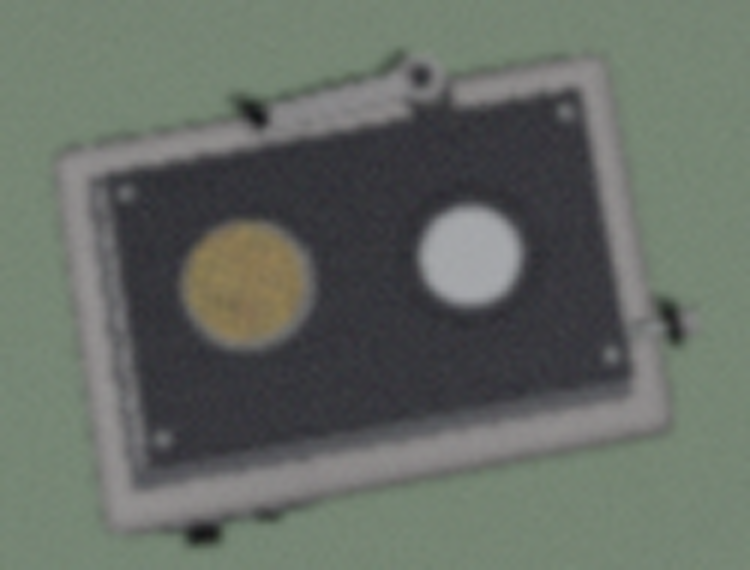

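{"method": "move_arm", "body": {"deltas": [[[0.71,-0.84,-0.15],[0,0,0]],[[0.71,-0.84,-0.15],[0,0,0]],[[0.71,-0.84,-0.15],[0,0,0]],[[0.71,-0.84,-0.15],[0,0,0]],[[0.71,-0.84,-0.15],[0,0,0]]]}}

```text
clock: 0.52
tcp_pos: [0.2982, -0.4087, 0.2685]
tcp_rot: [-3.138, -0.003, 0.414]
wrist_force: [1.0, 0.0, -0.0]
width: 0.0918
```

{"method": "move_arm", "body": {"deltas": [[[0.71,-0.84,-0.15],[0,0,0]],[[0.71,-0.84,-0.15],[0,0,0]],[[0.71,-0.84,-0.15],[0,0,0]],[[0.71,-0.84,-0.15],[0,0,0]],[[0.71,-0.84,-0.15],[0,0,0]]]}}

```text
clock: 0.93
tcp_pos: [0.3469, -0.2444, 0.2926]
tcp_rot: [-3.138, -0.005, 0.421]
wrist_force: [0.9, 0.3, -1.0]
width: 0.0919
```

{"method": "move_arm", "body": {"deltas": [[[0.7,-0.8,0],[0,0,0]],[[0.7,-0.8,0],[0,0,0]],[[0.7,-0.8,0],[0,0,0]],[[0.7,-0.8,0],[0,0,0]],[[0.7,-0.8,0],[0,0,0]]]}}

```text
clock: 1.35
tcp_pos: [0.3955, -0.0846, 0.2939]
tcp_rot: [-3.136, -0.007, 0.431]
wrist_force: [-0.2, 0.3, 0.6]
width: 0.0918
```

{"method": "move_arm", "body": {"deltas": [[[0.7,-0.8,0],[0,0,0]],[[0.7,-0.8,0],[0,0,0]],[[0.7,-0.8,0],[0,0,0]],[[0.7,-0.8,0],[0,0,0]],[[0.7,-0.8,0],[0,0,0]]]}}

```text
clock: 1.77
tcp_pos: [0.4418, 0.0763, 0.2958]
tcp_rot: [-3.133, -0.01, 0.44]
wrist_force: [-0.2, 0.3, 0.0]
width: 0.0919
```

{"method": "move_arm", "body": {"deltas": [[[0.6,-0.72,0],[0,0,0.05]],[[0.6,-0.72,0],[0,0,0.15]],[[0.6,-0.72,0],[0,0,0.27]],[[0.6,-0.72,0],[0,0,0.27]],[[0.6,-0.72,0],[0,0,0.27]]]}}

```text
clock: 2.18
tcp_pos: [0.4772, 0.219, 0.2975]
tcp_rot: [-3.126, -0.008, 0.162]
wrist_force: [0.0, -0.1, 0.8]
width: 0.0916
```

```bash
python3 - <<'E'
from h import *
snap('wrist','w0.png');s=read_state();print(s['clock'],s['tcp_pos'],s['tcp_rot'])
K,k,R,t=load('w0.png');print(K[0],k,-R.T@t,R[2])
E
```

```text
2.2333 [0.47698797 0.21572671 0.29718756] [-3.128288   -0.00665962  0.16235888]
[304.77136612   0.         319.50479562] -0.0605709533195054 [0.55876311 0.23130313 0.43712925] [-0.29723852 -0.03349023 -0.95421573]
```

View pics/w0.png

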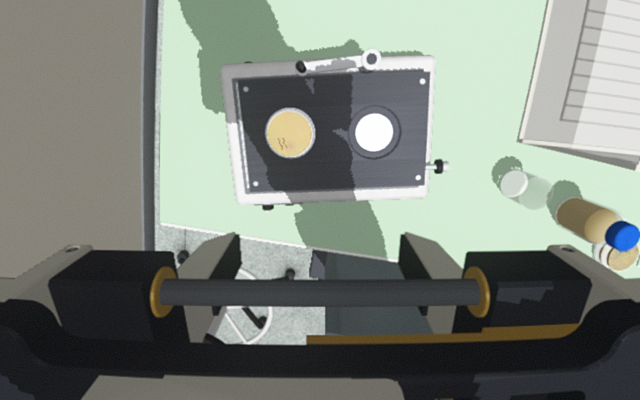

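```bash
cat >> h.py <<'E'
def blob(f,kind,roi):
    im=cv2.imread('pics/'+f); x0,y0,x1,y1=roi; h=cv2.cvtColor(im,cv2.COLOR_BGR2HSV)[y0:y1,x0:x1]
    m=((h[...,0]>10)&(h[...,0]<35)&(h[...,1]>70)&(h[...,2]>80)) if kind=='y' else ((h[...,1]<45)&(h[...,2]>(215 if f[0]!='t' else 165)))
    c=max(cv2.findContours(m.astype('uint8'),0,1)[0],key=cv2.contourArea)
    e=cv2.fitEllipse(cv2.convexHull(c)); return np.array(e[0])+[x0,y0],e[1],e[2]
E
python3 - <<'E'
from h import *
D=[];W=[]
for f,rd,rw in(('w0.png',(255,100,325,170),(345,105,405,160)),('s0.png',(215,230,262,270),(266,222,300,248)),('t0.png',(230,205,263,240),(270,203,298,233))):
    a=blob(f,'y',rd);b=blob(f,'w',rw);print(f,a,b);D.append((f,a[0]));W.append((f,b[0]))
    print(onz(f,a[0],.0675),onz(f,b[0],.056))
print(tri(D),tri(W)); print(tri(D[:2]),tri(W[:2]))
# plate corners screws, window view
P={n:onz('w0.png',p,.06) for n,p in dict(a=(246,89),b=(422,81),c=(419,177),d=(255,184)).items()}
for n in P: print(n,P[n].round(4))
m=sum(P.values())/4; y=(P['a']+P['d']-P['b']-P['c'])/2; print('plate mid',m,'yaw',np.arctan2(-y[0],y[1]),np.linalg.norm(y))
im=cv2.imread('pics/w0.png'); cv2.imwrite('pics/w0c.png',cv2.resize(im[45:215,215:455],None,fx=3.3,fy=3.3,interpolation=cv2.INTER_CUBIC))
E
```

```text
w0.png (array([289.17090225, 133.41085815]), (42.51508331298828, 43.223899841308594), 154.0707550048828) (array([373.63323402, 131.94909859]), (36.399234771728516, 38.086463928222656), 37.58101272583008)
[0.51458426 0.2666904  0.0675    ] [0.53187305 0.16519404 0.056     ]
s0.png (array([240.41477203, 248.10517502]), (18.04020118713379, 24.20279312133789), 81.7869644165039) (array([281.2142992 , 235.04129982]), (12.489635467529297, 18.541519165039062), 84.51344299316406)
[0.52127562 0.26233408 0.0675    ] [0.53431953 0.16197398 0.056     ]
t0.png (array([245.16020584, 221.53912354]), (17.670623779296875, 18.34469223022461), 96.35958099365234) (array([283.04914379, 217.27883244]), (12.177557945251465, 13.151611328125), 44.82815933227539)
[0.51555826 0.26770045 0.0675    ] [0.53102031 0.16512849 0.056     ]
(array([0.51475458, 0.2654116 , 0.07424134]), [0.9, 1.7, 1.1]) (array([0.53122558, 0.16455686, 0.05879383]), [1.4, 1.5, 0.7])
(array([0.51502421, 0.26487153, 0.07376326]), [1.3, 1.3]) (array([0.53179052, 0.16425251, 0.05835254]), [1.3, 1.3])
a [0.5574 0.3251 0.06  ]
b [0.5996 0.122  0.06  ]
c [0.4864 0.0969 0.06  ]
d [0.4428 0.3026 0.06  ]
plate mid [0.52154819 0.21164163 0.06      ] yaw 0.20692782137599594 0.20885094331904713
```

View pics/w0c.png

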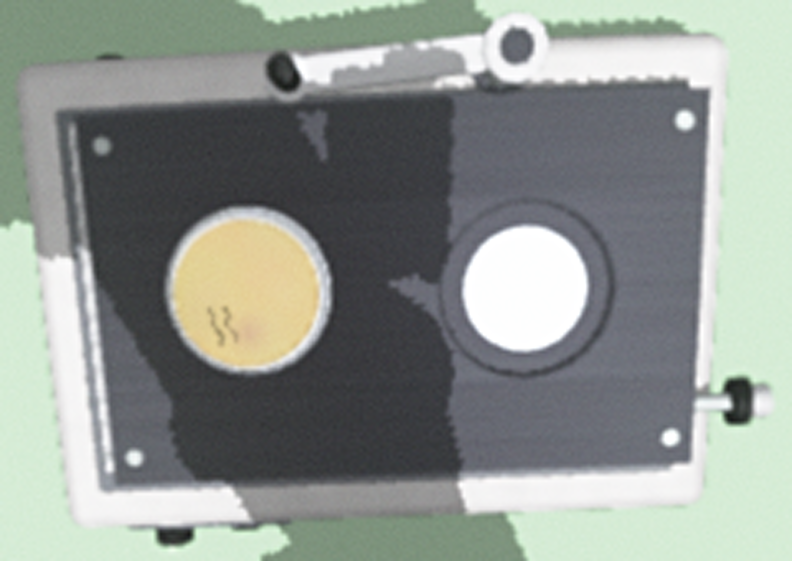

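{"method": "move_arm", "body": {"deltas": [[[0.3,-0.29,0.98],[-0.0127,-0.0064,0]],[[0.3,-0.29,0.98],[-0.0127,-0.0064,0]],[[0.3,-0.29,0.98],[-0.0127,-0.0064,0]],[[0.3,-0.29,0.98],[-0.0127,-0.0064,0]],[[0.3,-0.29,0.98],[-0.0127,-0.0064,0]]]}}

```text
clock: 2.65
tcp_pos: [0.5131, 0.2665, 0.1443]
tcp_rot: [3.139, 0.009, 0.164]
wrist_force: [-0.2, -1.0, 0.2]
width: 0.0913
```

```bash
python3 - <<'E'
from h import *
snap('wrist','w1.png');s=read_state();print(s['clock'],s['tcp_pos'],s['tcp_rot'])
print(proj('w1.png',(.515,.2655,.07)),proj('w1.png',(.5315,.164,.06)))
E
```

```text
2.7 [0.51351895 0.26627646 0.14763309] [3.13927394 0.00687652 0.16335538]
[322.60155125 211.34969933] [452.69430722 206.46452319]
```

View pics/w1.png

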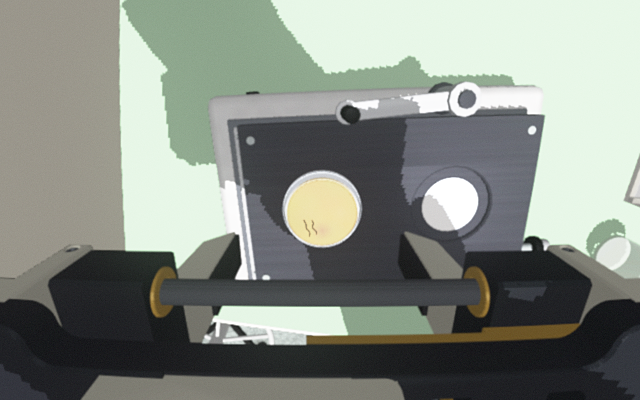

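```bash
python3 - <<'E'
from h import *
th=.165; u=np.array([np.sin(th),-np.cos(th),0]); v=np.array([-np.cos(th),-np.sin(th),0]) # u right along push, v down
O=np.array([.515,.2655,.06]); s=5
out=[]
for f in('w0.png','w1.png'):
    im=cv2.imread('pics/'+f); W,H=800,300
    a,b=np.meshgrid(np.arange(W)/s-40,np.arange(H)/s-30)
    X=O+(a[...,None]*u+b[...,None]*v)/1e3 if False else O+(a[...,None]*u+(b[...,None]*1.333)*v)/1e3
    K,k,R,t=load(f); c=X@R.T+t; q=c[...,:2]/c[...,2:]; q=q*(1+k*(q**2).sum(-1,keepdims=True)); p=(q@K[:2,:2].T+K[:2,2]).astype('float32')
    r=cv2.remap(im,p[...,0],p[...,1],cv2.INTER_CUBIC)
    r=cv2.createCLAHE(3,(4,4)).apply(cv2.cvtColor(r,6))
    for g in range(-40,120,10): cv2.line(r,(int((g+40)*s),0),(int((g+40)*s),6 if g else 20),255,1)
    out.append(r)
cv2.imwrite('pics/r.png',np.vstack(out))
a=blob('w1.png','y',(275,160,370,255));d0=blob('w0.png','y',(255,100,325,170))
print(a,tri([('w0.png',d0[0]),('w1.png',a[0])]),onz('w1.png',a[0],.071))
print('pivot top',tri([('w0.png',(371.5,58.5)),('w1.png',(465,99))]),'pin top',tri([('w0.png',(300.5,66.5)),('w1.png',(347.5,114.5))]))
print('screws',[onz('w1.png',p,.06).round(4) for p in((250,141),(532,130))])
E
```

```text
(array([321.68024063, 212.0612793 ]), (63.776702880859375, 69.41633605957031), 89.80146026611328) (array([0.51513662, 0.2662461 , 0.07210066]), [0.0, 0.0]) [0.51471336 0.26616085 0.071     ]
pivot top (array([0.61051105, 0.18795219, 0.07991554]), [0.3, 0.3]) pin top (array([0.58865075, 0.26224747, 0.09223083]), [0.6, 0.6])
screws [array([0.5569, 0.326 , 0.06  ]), array([0.5996, 0.1215, 0.06  ])]
```

View pics/r.png

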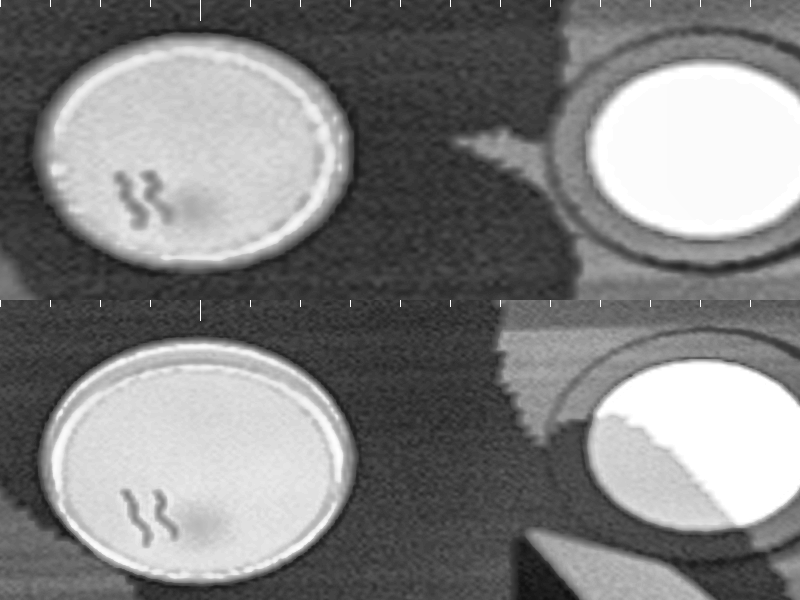

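{"method": "move_arm", "body": {"deltas": [[[0.01,0,0.2],[0,0,-0.0095]],[[0.01,0,0.3],[0,0,-0.0095]],[[0.01,0,0.34],[0,0,-0.0095]],[[0.01,0,0.36],[0,0,-0.0095]],[[0.01,0,0.36],[0,0,-0.0095]]]}}

```text
clock: 3.12
tcp_pos: [0.5153, 0.2658, 0.0951]
tcp_rot: [3.139, 0.005, 0.173]
wrist_force: [-0.5, 0.5, 0.2]
width: 0.0917
```

```bash
cat > st.py <<'E'
from h import *
s=read_state();f=lambda k:np.round(s[k],4)
print(f('clock'),f('tcp_pos'),f('tcp_rot'),f('width'),f('wrist_force'),f('wrist_torque'))
R=Ro.from_euler('xyz',s['tcp_rot']).as_matrix()
e=Ro.from_matrix(R.T@Ro.from_euler('xyz',[np.pi,0,s['tcp_rot'][2]]).as_matrix()).as_rotvec()/(np.pi/3)
print('level',e.round(4),'to dish',(R.T@(np.array([.515,.266,.083])-s['tcp_pos'])/.15).round(4),'to recess',(R.T@(np.array([.5324,.1661,.083])-s['tcp_pos'])/.15).round(4))
E
python3 st.py
```

```text
3.1167 [0.5153 0.2658 0.0951] [3.1394 0.0054 0.1726] 0.0917 [-0.5244  0.5201  0.2035] [0.0313 0.0158 0.0153]
level [0.002  0.0051 0.    ] to dish [-0.0014 -0.0015  0.0805] to recess [-0.0014  0.6745  0.082 ]
```

{"method": "move_arm", "body": {"deltas": [[[0,0,0.04],[0.002,0.005,0]],[[0,0,0.07],[0.002,0.005,0]],[[0,0,0.08],[0.002,0.005,0]],[[0,0,0.08],[0.002,0.005,0]]]}}

```text
clock: 3.45
tcp_pos: [0.5152, 0.2656, 0.0831]
tcp_rot: [3.141, 0.0, 0.173]
wrist_force: [-0.7, -0.1, 0.1]
width: 0.0919
```

{"method": "move_arm", "body": {"deltas": [[[0,0,0],[0,0,0]],[[0,0,0],[0,0,0]],[[0,0,0],[0,0,0]],[[0,0,0],[0,0,0]]], "grip": -0.39}}

```text
clock: 3.78
tcp_pos: [0.5152, 0.2657, 0.0832]
tcp_rot: [3.141, 0.0, 0.173]
wrist_force: [0.8, 0.7, -0.6]
width: 0.07
```

```bash
python3 st.py
```

```text
3.7833 [0.5152 0.2657 0.0832] [3.1414e+00 1.0000e-04 1.7270e-01] 0.07 [ 0.7938  0.6546 -0.6004] [ 0.0246 -0.0132  0.038 ]
level [0.0002 0.     0.    ] to dish [-0.0012 -0.002   0.0012] to recess [-0.0014  0.674   0.0013]
```

{"method": "move_arm", "body": {"deltas": [[[0,0.02,0],[0,0,0]],[[0,0.06,0],[0,0,0]],[[0,0.11,0],[0,0,0]],[[0,0.16,0],[0,0,0]],[[0,0.21,0],[0,0,0]]]}}

```text
clock: 4.2
tcp_pos: [0.5209, 0.2335, 0.0832]
tcp_rot: [3.141, 0.0, 0.172]
wrist_force: [0.3, -0.0, -0.5]
width: 0.0639
```

{"method": "move_arm", "body": {"deltas": [[[0,0.05,0],[0,0,0]],[[0,0.1,0],[0,0,0]],[[0,0.15,0],[0,0,0]],[[0,0.19,0],[0,0,0]],[[0,0.22,0],[0,0,0]]]}}

```text
clock: 4.62
tcp_pos: [0.5268, 0.1999, 0.0832]
tcp_rot: [3.141, 0.0, 0.171]
wrist_force: [-0.3, 0.3, -0.6]
width: 0.0635
```

```bash
python3 st.py; python3 -c "
from h import *
im=snap('wrist','w2.png')
print(blob('w2.png','y',(260,140,420,240)))
"
```

```text
4.6167 [0.5268 0.1999 0.0832] [3.1408e+00 1.0000e-04 1.7130e-01] 0.0635 [-0.3347  0.3272 -0.5993] [0.0681 0.0199 0.0181]
level [0.0007 0.0001 0.    ] to dish [-0.0021 -0.4478  0.0008] to recess [-0.0013  0.2282  0.0013]
(array([316.17394257, 252.07633972]), (73.7583236694336, 90.4603500366211), 91.80241394042969)
```

View pics/w2.png

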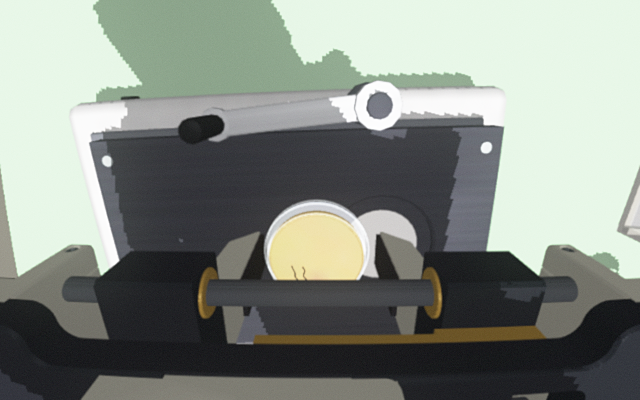

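{"method": "move_arm", "body": {"deltas": [[[0,0.04,0],[0,0,0]],[[0,0.08,0],[0,0,0]],[[0,0.11,0],[0,0,0]],[[0,0.14,0],[0,0,0]],[[0,0.16,0],[0,0,0]]]}}

```text
clock: 5.08
tcp_pos: [0.5311, 0.1747, 0.0831]
tcp_rot: [3.14, 0.0, 0.17]
wrist_force: [-0.4, -0.2, -1.0]
width: 0.0639
```

{"method": "move_arm", "body": {"deltas": [[[0,0.01,0],[0,0,0]],[[0,0.02,0],[0,0,0]],[[0,0.03,0],[0,0,0]],[[0,0.04,0],[0,0,0]],[[0,0.05,0],[0,0,0]]]}}

```text
clock: 5.5
tcp_pos: [0.5323, 0.1675, 0.0831]
tcp_rot: [3.14, 0.0, 0.171]
wrist_force: [-0.1, -0.1, -0.1]
width: 0.064
```

```bash
python3 st.py
```

```text
5.5 [0.5323 0.1675 0.0831] [3.1401e+00 4.0000e-04 1.7060e-01] 0.064 [-0.0599 -0.0925 -0.0698] [ 0.0832 -0.0105 -0.01  ]
level [0.0014 0.0004 0.    ] to dish [-2.400e-03 -6.671e-01 -2.000e-04] to recess [-0.0011  0.009   0.0008]
```

{"method": "move_arm", "body": {"deltas": [[[0,0.004,0],[0,0,0]],[[0,0.008,0],[0,0,0]],[[0,0.012,0],[0,0,0]],[[0,0.016,0],[0,0,0]],[[0,0.02,0],[0,0,0]]]}}

```text
clock: 5.92
tcp_pos: [0.5328, 0.1645, 0.0831]
tcp_rot: [3.14, 0.0, 0.171]
wrist_force: [0.1, 0.6, -0.7]
width: 0.0641
```

{"method": "move_arm", "body": {"deltas": [[[0,0,0],[0,0,0]],[[0,0.003,0],[0,0,0]]]}}

```text
clock: 6.08
tcp_pos: [0.5329, 0.1641, 0.0831]
tcp_rot: [3.14, 0.0, 0.171]
wrist_force: [-0.7, 0.1, 0.0]
width: 0.0639
```

```bash
python3 st.py; python3 -c "
from h import *
im=snap('wrist','w3.png')
r=im[150:300,220:420,::-1];cv2.imwrite('pics/w3c.png',cv2.resize(r,None,fx=3,fy=3,interpolation=cv2.INTER_CUBIC))
print(blob('w3.png','y',(260,140,420,240)))
"
```

```text
6.0833 [0.5329 0.1641 0.0831] [3.1402e+00 4.0000e-04 1.7080e-01] 0.0639 [-0.6604  0.1066  0.019 ] [0.034  0.0462 0.0098]
level [0.0013 0.0004 0.    ] to dish [-2.100e-03 -6.895e-01 -1.000e-04] to recess [-0.001  -0.0135  0.0008]
(array([316.58295822, 249.89922333]), (70.25300598144531, 88.9590072631836), 84.51818084716797)
```

View pics/w3c.png

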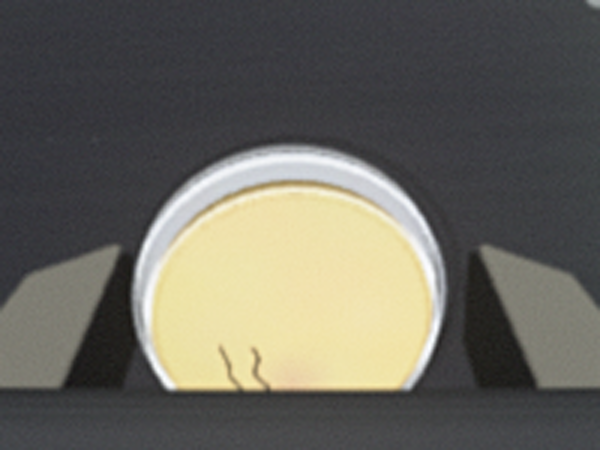

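{"method": "move_arm", "body": {"deltas": [[[0,0.003,0],[0,0,0]],[[0,0.006,0],[0,0,0]],[[0,0.009,0],[0,0,0]],[[0,0.011,0],[0,0,0]]]}}

```text
clock: 6.47
tcp_pos: [0.5332, 0.1623, 0.0831]
tcp_rot: [3.14, 0.0, 0.171]
wrist_force: [-0.4, -0.4, 0.1]
width: 0.0635
```

```bash
cat >> h.py <<'E'
def dish(f):
    snap('wrist',f); b=blob(f,'y',(260,140,420,240)); print(b,'@.0675',onz(f,b[0],.0675).round(4))
E
python3 st.py; python3 -c "
from h import *
dish('w4.png')
"
```

```text
6.4667 [0.5332 0.1623 0.0831] [3.1401e+00 4.0000e-04 1.7060e-01] 0.0635 [-0.4256 -0.3633  0.136 ] [0.0981 0.0208 0.0339]
level [0.0014 0.0004 0.    ] to dish [-2.30e-03 -7.02e-01 -3.00e-04] to recess [-0.001  -0.0259  0.0007]
(array([316.06914139, 249.25363159]), (73.94068908691406, 89.73332214355469), 90.88166809082031) @.0675 [0.5345 0.1657 0.0675]
```

```bash
python3 - <<'E'
from h import *
for f,c in(('w2.png',(.5268,.1999)),('w4.png',(.5332,.1623))):
    u=np.array([.171,-.985,0]);x=np.array([.985,.171,0])
    for z in(.075,.071): 
        C=np.array([*c,z])-.002*u; print(f,z,[proj(f,C+d).round(1) for d in(.03*x,.03*u,-.03*u)])
fs=['w2.png','w3.png','w4.png']
cv2.imwrite('pics/cmp.png',np.vstack([cv2.resize(cv2.imread('pics/'+f)[190:282,245:385],None,fx=4,fy=2.1,interpolation=cv2.INTER_CUBIC) for f in fs]))
E
```

```text
w2.png 0.075 [array([317.8, 206.9]), array([373. , 258.3]), array([263.2, 258.6])]
w2.png 0.071 [array([317.9, 204.3]), array([371.8, 254.8]), array([264.4, 255. ])]
w4.png 0.075 [array([317.9, 207.1]), array([373. , 258.5]), array([263.2, 258.9])]
w4.png 0.071 [array([317.9, 204.5]), array([371.8, 254.9]), array([264.4, 255.3])]
```

View pics/cmp.png

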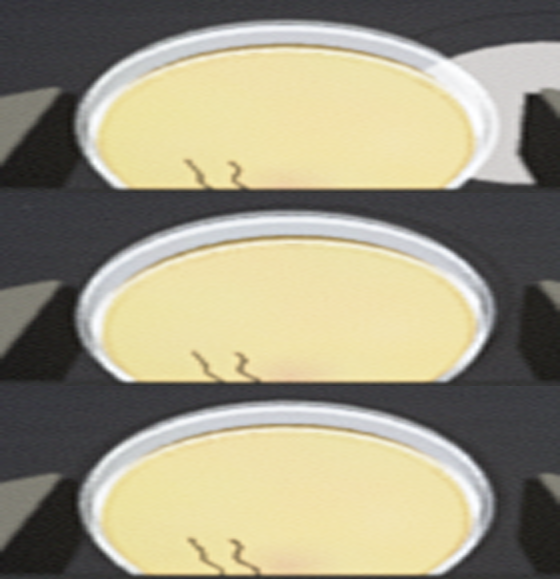

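{"method": "move_arm", "body": {"deltas": [[[0,-0.013,0],[0,0,0]],[[0,-0.013,0],[0,0,0]],[[0,-0.013,0],[0,0,0]],[[0,-0.013,0],[0,0,0]]], "grip": -0.7}}

```text
clock: 6.85
tcp_pos: [0.5329, 0.1642, 0.0831]
tcp_rot: [3.14, 0.0, 0.171]
wrist_force: [-0.0, 0.8, 0.1]
width: 0.0778
```

{"method": "move_arm", "body": {"deltas": [[[0,0,-0.1],[0,0,0]],[[-0.05,0,-0.3],[0,0,0]],[[-0.15,0,-0.5],[0,0,0]],[[-0.2,0,-0.6],[0,0,0]],[[-0.2,0,-0.6],[0,0,0]]]}}

```text
clock: 7.27
tcp_pos: [0.5036, 0.1601, 0.1766]
tcp_rot: [3.14, -0.004, 0.171]
wrist_force: [1.0, 1.3, 0.1]
width: 0.0783
```

```bash
python3 st.py; python3 -c "
from h import *
im=snap('wrist','w5.png');snap('wrist','w5b.png')
p=proj('w5.png',(.5324,.1661,.06)).astype(int);print(p)
x,y=p-[120,100];print(x,y)
cv2.imwrite('pics/w5c.png',cv2.resize(im[y:y+170,x:x+240,::-1],None,fx=3.3,fy=3.3,interpolation=cv2.INTER_CUBIC))
b=blob('w5.png','y',(p[0]-50,p[1]-50,p[0]+50,p[1]+50));print(b)
for z in(.06,.066,.070,.072): print(z,onz('w5.png',b[0],z))
"
```

```text
7.2667 [0.5036 0.1601 0.1766] [ 3.1404 -0.0043  0.1715] 0.0783 [0.9998 1.3023 0.1193] [ 0.0155 -0.0554  0.0129]
level [ 0.0011 -0.0041 -0.    ] to dish [ 0.1928 -0.6834  0.6239] to recess [ 0.1934 -0.0074  0.6247]
[319 164]
199 64
(array([320.70800018, 166.24984741]), (60.71276092529297, 61.490081787109375), 79.78614807128906)
0.06 [0.53121534 0.16489425 0.06      ]
0.066 [0.5324796  0.16514477 0.066     ]
0.07 [0.53332244 0.16531178 0.07      ]
0.072 [0.53374386 0.16539529 0.072     ]
```

View pics/w5c.png

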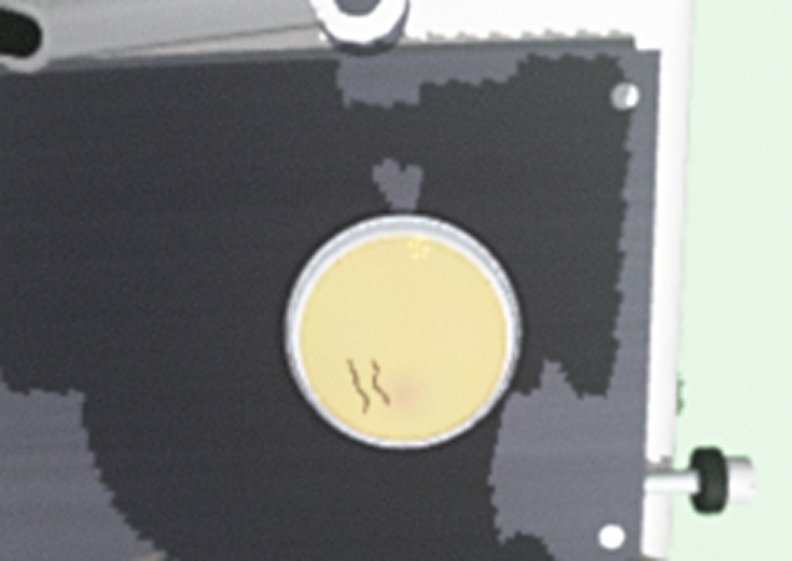

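```bash
python3 - <<'E'
from h import *
print(read_state()['joint_pos'])
H=[('w0.png',(371.5,58.5)),('w1.png',(465,99)),('w2.png',(379,104))]
X,r=tri(H);print('hub',X,r)
for z in(.08,.085):print([onz(f,p,z)[:2].round(4) for f,p in H])
P0=np.array([.5949,.2624])
ob=[]
for f in('w0.png','w1.png','w2.png'):
    a=proj(f,[*P0,.107]);b=proj(f,[*P0,.078]);im=cv2.cvtColor(cv2.imread('pics/'+f),6)
    x0,y0=(np.minimum(a,b)-14).astype(int);x1,y1=(np.maximum(a,b)+14).astype(int)
    m=(im[y0:y1,x0:x1]<45).astype('uint8');c=max(cv2.findContours(m,0,1)[0],key=cv2.contourArea)
    M=cv2.moments(c);q=np.array([M['m10'],M['m01']])/M['m00']+[x0,y0]
    (cx,cy),wh,an=cv2.minAreaRect(c);print(f,'pred top',a.round(1),'base',b.round(1),'blob',q.round(1),wh,an,M['m00'],im[y0:y1,x0:x1].min())
    print(' at .0925',onz(f,q,.0925)[:2].round(4)); ob.append((f,q))
print(tri(ob))
E
```

```text
[-0.00219281  0.41185324 -0.53750782  1.86586867  0.26063879  0.93271869
 -2.05985565]
hub [0.61066477 0.1880723  0.07984276] [0.3, 0.5, 0.4]
[array([0.6108, 0.1879]), array([0.6102, 0.1881]), array([0.611 , 0.1884])]
[array([0.6101, 0.1885]), array([0.6098, 0.1904]), array([0.6109, 0.1893])]
w0.png pred top [299.7  58.9] base [301.8  62.4] blob [300.4  69. ] (8.944271087646484, 5.366562843322754) 26.56505012512207 11.0 27
 at .0925 [0.5867 0.2616]
w1.png pred top [352.6 103.9] base [347.8 102.6] blob [344.3 110.9] (7.905693531036377, 11.384199142456055) 18.43494987487793 39.0 30
 at .0925 [0.5899 0.2649]
w2.png pred top [187.9 115.5] base [213.6 111.9] blob [202.5 122.8] (43.0, 13.0) 0.0 422.0 20
 at .0925 [0.5911 0.262 ]
(array([0.58897341, 0.26386468, 0.08363035]), [2.2, 0.7, 1.6])
```

{"method": "move_arm", "body": {"deltas": [[[0.14,-0.11,0],[0,0,0.11]],[[0.28,-0.23,0],[0,0,0.22]],[[0.42,-0.34,0],[0,0,0.34]],[[0.56,-0.46,0],[0,0,0.45]],[[0.7,-0.57,0.07],[0,0,0.57]]]}}

```text
clock: 7.78
tcp_pos: [0.5942, 0.2626, 0.1629]
tcp_rot: [3.141, -0.003, -0.432]
wrist_force: [-0.2, -0.5, 0.4]
width: 0.0778
```

{"method": "move_arm", "body": {"deltas": [[[0,0,0],[0,0,0.11]],[[0,0,0],[0,0,0.23]],[[0,0,0],[0,0,0.34]],[[0,0,0],[0,0,0.45]],[[0,0,0],[0,0,0.57]]]}}

```text
clock: 8.2
tcp_pos: [0.5939, 0.2616, 0.1608]
tcp_rot: [3.137, -0.003, -0.935]
wrist_force: [1.1, 0.4, -2.2]
width: 0.0785
```

```bash
cat > st2.py <<'E'
from h import *
s=read_state();R=Ro.from_euler('xyz',s['tcp_rot']).as_matrix()
print(s['clock'],np.round(s['joint_pos'],2),np.round(s['tcp_pos'],4),np.round(s['tcp_rot'],3),s['width'].round(4),np.round(s['wrist_force'],1))
piv=np.array([.6107,.188]);v=s['tcp_pos'][:2]-piv;print('r',np.linalg.norm(v).round(4),'arm angle (stage yaw .2)',(np.arctan2(-v[0],v[1])-.2).round(3))
def to(X,yaw): print('shift',(R.T@(np.array(X)-s['tcp_pos'])/.15).round(3),'turn',(Ro.from_matrix(R.T@Ro.from_euler('xyz',[np.pi,0,yaw]).as_matrix()).as_rotvec()/(np.pi/3)).round(3))
E
python3 -c "
from st2 import *
to((.592,.262,.16),-1.37)"
```

```text
Traceback (most recent call last):
  File "st2.py", line 3, in <module>
    print(s['clock'],np.round(s['joint_pos'],2),np.round(s['tcp_pos'],4),np.round(s['tcp_rot'],3),s['width'].round(4),np.round(s['wrist_force'],1))
                                                                                                  ^^^^^^^^^^^^^^^^
AttributeError: 'float' object has no attribute 'round'
```

{"method": "move_arm", "body": {"deltas": [[[0,0,0],[0,0,0.1]],[[0,0,0],[0,0,0.2]],[[0,0,0],[0,0,0.3]],[[0,0,0],[0,0,0.41]],[[0,0,0],[0,0,0.41]]], "grip": 0.2}}

```text
clock: 8.62
tcp_pos: [0.5942, 0.2609, 0.1581]
tcp_rot: [3.139, -0.015, -1.37]
wrist_force: [1.2, -0.6, -0.7]
width: 0.0494
```

```bash
sed -i "s/s\['width'\].round(4)/round(s['width'],4)/" st2.py; python3 -c "
from st2 import *
to((.592,.262,.16),-1.37)
snap('wrist','w6.png')
for z in(.107,.078):print(proj('w6.png',(.592,.262,z)))
print('hub',proj('w6.png',(.6107,.188,.08)))
im=cv2.imread('pics/w6.png');g=cv2.cvtColor(im,6)
n,l,st,c=cv2.connectedComponentsWithStats((g<45).astype('uint8'))
print([(st[i].tolist(),c[i].round(1).tolist()) for i in range(1,n) if st[i,4]>60])
"
```

```text
8.6167 [-1.15  0.83  1.17  1.66 -0.79  1.21 -2.74] [0.5942 0.2609 0.1581] [ 3.139 -0.015 -1.37 ] 0.0494 [ 1.2 -0.6 -0.7]
r 0.0747 arm angle (stage yaw .2) 0.022
shift [-0.01   0.013 -0.013] turn [ 0.003 -0.014  0.   ]
[322.88204511 228.16517681]
[322.35351686 213.32323326]
hub [317.34313517 110.97218371]
[([5, 12, 16, 15, 115], [12.1, 19.3]), ([321, 209, 14, 25, 280], [326.9, 221.6]), ([569, 211, 25, 20, 156], [581.4, 219.1]), ([258, 235, 19, 46, 474], [269.2, 262.3]), ([361, 234, 21, 47, 559], [369.1, 261.7]), ([0, 252, 640, 148, 29775], [284.8, 342.7]), ([395, 252, 125, 82, 4191], [450.2, 281.8]), ([547, 390, 40, 10, 340], [567.0, 395.0])]
```

View pics/w6.png

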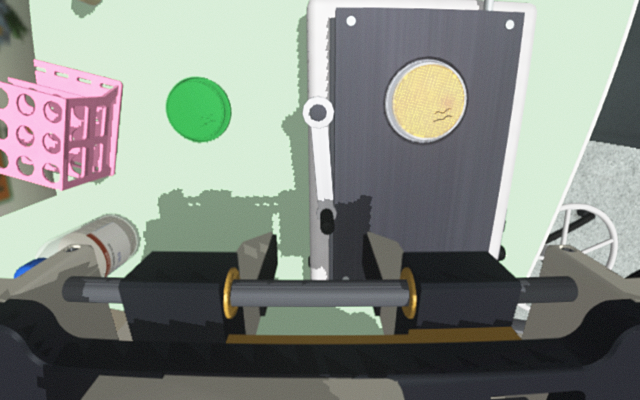

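{"method": "move_arm", "body": {"deltas": [[[-0.014,0.033,0],[0.003,-0.014,-0.08]],[[-0.014,0.033,0.08],[0.003,-0.014,-0.16]],[[-0.014,0.033,0.16],[0.003,-0.014,-0.17]],[[-0.014,0.033,0.2],[0.003,-0.014,-0.17]],[[-0.014,0.033,0.2],[0.003,-0.014,-0.17]]]}}

```text
clock: 9.08
tcp_pos: [0.5872, 0.2613, 0.1263]
tcp_rot: [3.136, 0.003, -1.186]
wrist_force: [-0.0, -0.1, 0.0]
width: 0.0369
```

```bash
python3 -c "
from st2 import *
to((.589,.262,.101),-1.19)
snap('wrist','w7.png')
for z in(.107,.078):print(proj('w7.png',(.589,.262,z)))
im=cv2.imread('pics/w7.png');g=cv2.cvtColor(im,6)
n,l,st,c=cv2.connectedComponentsWithStats((g<45).astype('uint8'))
print([(st[i].tolist(),c[i].round(1).tolist()) for i in range(1,n) if st[i,4]>60])
"
```

```text
9.0833 [-1.12  0.82  1.07  1.71 -0.79  1.12 -2.56] [0.5872 0.2613 0.1263] [ 3.136e+00  3.000e-03 -1.186e+00] 0.0369 [-0.  -0.1  0. ]
r 0.077 arm angle (stage yaw .2) 0.111
shift [ 0.001 -0.014  0.168] turn [0.005 0.003 0.004]
[317.06378341 247.04899076]
[317.11672451 226.69736122]
[([529, 0, 31, 14, 197], [540.9, 6.7]), ([310, 221, 16, 33, 432], [317.3, 237.5]), ([272, 235, 16, 46, 403], [281.5, 262.0]), ([351, 234, 17, 47, 460], [357.0, 261.3]), ([0, 252, 640, 148, 32234], [269.6, 343.3]), ([378, 252, 120, 83, 4092], [432.3, 281.7]), ([547, 390, 39, 10, 334], [566.9, 395.1])]
```

{"method": "move_arm", "body": {"deltas": [[[0,-0.012,0.05],[0.005,0.003,0]],[[0,-0.012,0.1],[0.005,0.003,0]],[[0,-0.012,0.14],[0.005,0.003,0]],[[0,-0.012,0.165],[0.005,0.003,0]],[[0,-0.012,0.165],[0.005,0.003,0]]]}}

```text
clock: 9.55
tcp_pos: [0.5887, 0.2618, 0.1013]
tcp_rot: [3.141, -0.001, -1.186]
wrist_force: [-0.1, -0.7, 0.3]
width: 0.0368
```

{"method": "move_arm", "body": {"deltas": [[[0,0,0],[0,0,0]],[[0,0,0],[0,0,0]],[[0,0,0],[0,0,0]],[[0,0,0],[0,0,0]],[[0,0,0],[0,0,0]]], "grip": 0.65}}

```text
clock: 9.97
tcp_pos: [0.5888, 0.2618, 0.1015]
tcp_rot: [3.141, -0.001, -1.186]
wrist_force: [-0.4, 0.2, 0.4]
width: 0.0167
```

```bash
cat >> st2.py <<'E'
def arc(phis,yoff=.2):
    # rows to move TCP on the 76.5 mm circle, world angle phi (from +y, ccw), in this call's tool frame
    for p in phis:
        X=np.array([piv[0]-.0765*np.sin(p),piv[1]+.0765*np.cos(p),.101]); to(X,p-np.pi/2+yoff-.02)
E
python3 -c "
from st2 import *
v=np.arctan2(-v[0],v[1]);print(v);arc(v+np.radians([5,10,15,20,25]),0.12)"
```

```text
9.9667 [-1.11  0.84  1.05  1.73 -0.82  1.08 -2.54] [0.5888 0.2618 0.1015] [ 3.141e+00 -1.000e-03 -1.186e+00] 0.0167 [-0.4  0.2  0.4]
r 0.077 arm angle (stage yaw .2) 0.088
0.2882359527222194
shift [0.001 0.045 0.003] turn [ 0.001 -0.001 -0.087]
shift [0.002 0.089 0.003] turn [ 0.001 -0.001 -0.17 ]
shift [0.008 0.133 0.003] turn [ 0.001 -0.001 -0.254]
shift [0.017 0.177 0.003] turn [ 0.001 -0.001 -0.337]
shift [0.03  0.219 0.004] turn [ 0.001 -0.001 -0.42 ]
```

{"method": "move_arm", "body": {"deltas": [[[0.001,0.045,0.002],[0,0,-0.087]],[[0.002,0.089,0.002],[0,0,-0.17]],[[0.008,0.133,0.002],[0,0,-0.254]],[[0.017,0.177,0.002],[0,0,-0.337]],[[0.03,0.219,0.002],[0,0,-0.42]]]}}

```text
clock: 10.38
tcp_pos: [0.5599, 0.2456, 0.1014]
tcp_rot: [3.141, -0.001, -0.742]
wrist_force: [1.4, 1.3, -0.3]
width: 0.0158
```

```bash
python3 -c "
from st2 import *
v=np.arctan2(-v[0],v[1]);print(v);arc(v+np.radians([5,10,15,20,25]),0.12)"
```

```text
10.3833 [-1.1   0.75  0.96  1.81 -0.73  0.98 -2.14] [0.5599 0.2456 0.1014] [ 3.141e+00 -1.000e-03 -7.420e-01] 0.0158 [ 1.4  1.3 -0.3]
r 0.0768 arm angle (stage yaw .2) 0.522
0.7222792503240523
shift [-0.001  0.045  0.003] turn [ 0.    -0.001 -0.077]
shift [0.    0.089 0.003] turn [ 0.    -0.001 -0.16 ]
shift [0.005 0.133 0.003] turn [ 0.    -0.001 -0.243]
shift [0.014 0.177 0.003] turn [ 0.    -0.001 -0.327]
shift [0.027 0.22  0.003] turn [ 0.    -0.001 -0.41 ]
```

Force about 1.9 N as expected; continuing.

{"method": "move_arm", "body": {"deltas": [[[0,0.045,0.002],[0,0,-0.08]],[[0,0.089,0.002],[0,0,-0.16]],[[0.005,0.133,0.002],[0,0,-0.243]],[[0.014,0.177,0.002],[0,0,-0.327]],[[0.027,0.22,0.002],[0,0,-0.41]]]}}

```text
clock: 10.8
tcp_pos: [0.5403, 0.2189, 0.1013]
tcp_rot: [-3.141, -0.0, -0.307]
wrist_force: [-0.5, 1.5, -0.1]
width: 0.0162
```

```bash
python3 -c "
from st2 import *
v=np.arctan2(-v[0],v[1]);print(v);arc(v+np.radians([4,9,13,17,21]),0.12)"
```

```text
10.8 [-1.04  0.66  0.85  1.88 -0.63  0.89 -1.75] [0.5403 0.2189 0.1013] [-3.141 -0.    -0.307] 0.0162 [-0.5  1.5 -0.1]
r 0.0769 arm angle (stage yaw .2) 0.957
1.1565705811103557
shift [-0.     0.036  0.002] turn [-0.   -0.   -0.06]
shift [0.    0.08  0.002] turn [-0.    -0.    -0.143]
shift [0.003 0.116 0.002] turn [-0.   -0.   -0.21]
shift [0.009 0.151 0.002] turn [-0.    -0.    -0.277]
shift [0.017 0.186 0.002] turn [-0.    -0.    -0.343]
```

{"method": "move_arm", "body": {"deltas": [[[0,0.036,0.002],[0,0,-0.06]],[[0,0.07,0.002],[0,0,-0.125]],[[0.001,0.09,0.002],[0,0,-0.16]],[[0.002,0.1,0.002],[0,0,-0.18]]]}}

```text
clock: 11.13
tcp_pos: [0.5359, 0.2043, 0.1013]
tcp_rot: [-3.141, -0.0, -0.117]
wrist_force: [0.5, 1.1, 0.4]
width: 0.016
```

```bash
python3 -c "
from st2 import *
v=np.arctan2(-v[0],v[1]);print(v);arc([1.56,1.64,1.72,1.8],0.12)"
```

```text
11.1333 [-0.99  0.63  0.8   1.9  -0.59  0.86 -1.58] [0.5359 0.2043 0.1013] [-3.141 -0.    -0.117] 0.016 [0.5 1.1 0.4]
r 0.0765 arm angle (stage yaw .2) 1.156
1.3562453822131741
shift [0.001 0.104 0.002] turn [-0.001 -0.    -0.197]
shift [0.006 0.144 0.002] turn [-0.001 -0.001 -0.274]
shift [0.016 0.184 0.002] turn [-0.001 -0.001 -0.35 ]
shift [0.028 0.223 0.002] turn [-0.001 -0.001 -0.426]
```

{"method": "move_arm", "body": {"deltas": [[[0,0.035,0.002],[0,0,-0.065]],[[0,0.07,0.002],[0,0,-0.13]],[[0.001,0.104,0.002],[0,0,-0.197]],[[0.004,0.13,0.002],[0,0,-0.24]],[[0.006,0.144,0.002],[0,0,-0.274]]]}}

```text
clock: 11.55
tcp_pos: [0.5344, 0.1824, 0.1012]
tcp_rot: [-3.141, -0.001, 0.171]
wrist_force: [0.5, 0.4, 0.3]
width: 0.0157
```

```bash
python3 -c "
from st2 import *
v=np.arctan2(-v[0],v[1]);print(v);arc([1.68,1.72,1.76,1.8,1.84,1.88],0.12)"
```

```text
11.55 [-0.92  0.59  0.72  1.92 -0.52  0.83 -1.32] [0.5344 0.1824 0.1012] [-3.141e+00 -1.000e-03  1.710e-01] 0.0157 [0.5 0.4 0.3]
r 0.0765 arm angle (stage yaw .2) 1.445
1.6446024513712425
shift [-0.001  0.018  0.001] turn [-0.001 -0.001 -0.036]
shift [-0.002  0.038  0.001] turn [-0.001 -0.001 -0.075]
shift [-0.002  0.059  0.001] turn [-0.001 -0.001 -0.113]
shift [-0.002  0.079  0.001] turn [-0.001 -0.001 -0.151]
shift [-0.     0.099  0.001] turn [-0.001 -0.001 -0.189]
shift [0.002 0.12  0.001] turn [-0.001 -0.001 -0.227]
```

{"method": "move_arm", "body": {"deltas": [[[0,0.02,0],[0,0,-0.036]],[[0,0.04,0],[0,0,-0.075]],[[0,0.06,0],[0,0,-0.113]],[[0,0.075,0],[0,0,-0.14]],[[0,0.083,0],[0,0,-0.15]]]}}

```text
clock: 11.97
tcp_pos: [0.5365, 0.1699, 0.1012]
tcp_rot: [-3.141, -0.001, 0.329]
wrist_force: [-1.0, 0.7, -0.6]
width: 0.016
```

{"method": "move_arm", "body": {"deltas": [[[0,0.005,0],[0,0,-0.01]],[[0,0.01,0],[0,0,-0.02]],[[0,0.015,0],[0,0,-0.02]]]}}

```text
clock: 12.22
tcp_pos: [0.5371, 0.1679, 0.1012]
tcp_rot: [-3.141, -0.001, 0.35]
wrist_force: [-0.8, 0.1, -0.1]
width: 0.016
```

{"method": "move_arm", "body": {"deltas": [[[0,0.004,0],[0,0,0]],[[0,0.008,0],[0,0,0]]]}}

```text
clock: 12.38
tcp_pos: [0.5375, 0.1668, 0.1012]
tcp_rot: [-3.141, -0.001, 0.35]
wrist_force: [-0.9, 0.5, 0.3]
width: 0.0164
```

```bash
python3 -c "
from st2 import *"
```

```text
12.3833 [-0.86  0.57  0.67  1.92 -0.48  0.81 -1.15] [0.5375 0.1668 0.1012] [-3.141e+00 -1.000e-03  3.500e-01] 0.0164 [-0.9  0.5  0.3]
r 0.0762 arm angle (stage yaw .2) 1.653
```

Keep creeping until the stop is felt.

{"method": "move_arm", "body": {"deltas": [[[0,0.004,0],[0,0,0]],[[0,0.008,0],[0,0,0]]]}}

```text
clock: 12.55
tcp_pos: [0.5379, 0.1657, 0.1012]
tcp_rot: [-3.141, -0.001, 0.35]
wrist_force: [-1.6, -0.1, 0.4]
width: 0.0163
```

{"method": "move_arm", "body": {"deltas": [[[0,0.004,0],[0,0,0]],[[0,0.008,0],[0,0,0]]]}}

```text
clock: 12.72
tcp_pos: [0.538, 0.1653, 0.1011]
tcp_rot: [-3.14, -0.0, 0.35]
wrist_force: [-3.3, 4.9, 1.5]
width: 0.0162
```

{"method": "move_arm", "body": {"deltas": [[[0,0.004,0],[0,0,0]],[[0,0.008,0],[0,0,0]]]}}

```text
clock: 12.88
tcp_pos: [0.5381, 0.1652, 0.1011]
tcp_rot: [-3.138, -0.0, 0.351]
wrist_force: [-4.4, 6.1, 2.0]
width: 0.0158
```

{"method": "move_arm", "body": {"deltas": [[[0,-0.01,0],[0,0,0]],[[0,-0.018,0],[0,0,0]],[[0,-0.018,0],[0,0,0]],[[0,-0.018,0],[0,0,0]]], "grip": 0.3}}

```text
clock: 13.22
tcp_pos: [0.5374, 0.1673, 0.1011]
tcp_rot: [-3.139, -0.0, 0.351]
wrist_force: [0.7, -0.6, -0.2]
width: 0.0314
```

{"method": "move_arm", "body": {"deltas": [[[0,0,-0.1],[0,0,0]],[[0,0,-0.3],[0,0,0]],[[-0.2,0,-0.5],[0,0,0]],[[-0.4,0,-0.7],[0,0,0]],[[-0.4,0,-0.7],[0,0,0]]]}}

```text
clock: 13.63
tcp_pos: [0.4796, 0.1439, 0.21]
tcp_rot: [-3.137, -0.003, 0.348]
wrist_force: [-0.3, -0.4, -1.1]
width: 0.0322
```

```bash
python3 -c "
from st2 import *
im=snap('wrist','w8.png');snap('scene','s8.png');snap('top','t8.png')
print('pred pin top/base',proj('w8.png',(.5366,.169,.107)),proj('w8.png',(.5366,.169,.078)))
g=cv2.cvtColor(im,7)
n,l,st,c=cv2.connectedComponentsWithStats((g<45).astype('uint8'))
for i in range(1,n):
  if 100<st[i,4]<1500: print(st[i],c[i].round(1),onz('w8.png',c[i],.0925))
p=proj('w8.png',(.5324,.1661,.07)).astype(int);x,y=np.maximum(p-[120,90],0)
cv2.imwrite('pics/w8c.png',cv2.resize(im[y:y+170,x:x+240,::-1],None,fx=3.3,fy=3.3,interpolation=cv2.INTER_CUBIC))
for n in('s','t'):
  d=cv2.absdiff(cv2.imread(f'pics/{n}0.png'),cv2.imread(f'pics/{n}8.png')).max(2)
  k,l,st,c=cv2.connectedComponentsWithStats((cv2.GaussianBlur(d,(5,5),0)>40).astype('uint8')); print(n,[s.tolist() for s in st[1:] if s[4]>40])
"
```

```text
13.6333 [-1.02  0.33  0.81  1.97 -0.29  0.96 -1.29] [0.4796 0.1439 0.21  ] [-3.137e+00 -3.000e-03  3.480e-01] 0.0322 [-0.3 -0.4 -1.1]
r 0.1383 arm angle (stage yaw .2) 1.695
pred pin top/base [316.14580958 127.29710004] [316.64978401 124.33701404]
[279 241  12  39 232] [285.6 266.2] [0.40246623 0.15256352 0.0925    ]
[349 241  13  39 221] [353.4 266.6] [0.42430398 0.09127043 0.0925    ]
[505 322  19   9 108] [514.2 326. ] [ 0.41364154 -0.09899348  0.0925    ]
[547 390  39  10 331] [566.9 395.1] [ 0.34153691 -0.22781086  0.0925    ]
s [[244, 0, 101, 198, 11149], [371, 0, 269, 338, 29642], [628, 108, 12, 29, 210], [508, 128, 16, 11, 126], [627, 141, 13, 25, 219], [285, 198, 9, 6, 47], [575, 207, 65, 132, 2236], [260, 213, 35, 31, 591], [199, 214, 57, 35, 567], [226, 238, 30, 25, 602], [215, 268, 16, 19, 42], [213, 275, 55, 32, 719], [546, 284, 14, 25, 219], [201, 296, 85, 65, 2475], [425, 344, 49, 24, 654], [618, 356, 18, 9, 75], [622, 372, 18, 28, 179], [372, 384, 17, 16, 156]]
t [[227, 166, 77, 37, 2051], [303, 196, 25, 33, 476], [274, 208, 18, 19, 271], [236, 212, 22, 22, 382], [200, 236, 111, 164, 13003], [461, 246, 41, 20, 556], [367, 259, 177, 34, 2909], [335, 282, 29, 9, 186], [576, 310, 64, 68, 2309], [326, 359, 33, 11, 258]]
```

```bash
python3 -c "
from h import *
im=cv2.imread('pics/w8.png');g=cv2.cvtColor(im,6)
x,y=proj('w8.png',(.5366,.169,.1)).astype(int);r=g[y-25:y+25,x-25:x+25]
m=(r<70).astype('uint8');n,l,st,c=cv2.connectedComponentsWithStats(m)
for i in range(1,n):
  if st[i,4]>15: print(st[i],onz('w8.png',c[i]+[x-25,y-25],.105))
print(x,y);print(g[y-24:y+26:4,x-24:x+28:4])
piv=np.array([.6107,.188])
for a in(1.55,1.6,1.65,1.7,1.75,1.8,1.85,1.9,1.95): print(a,[int(g[tuple(proj('w8.png',(piv[0]-q*np.sin(a),piv[1]+q*np.cos(a),.078)).round().astype(int)[::-1])]) for q in(.025,.035,.045,.055,.065)])
# bystanders: beaker/bottle/dishes patches shift, top view
a=cv2.imread('pics/t0.png',0);b=cv2.imread('pics/t8.png',0)
for nme,(u,v) in dict(beaker=(365,234),bottle=(406,243),spare=(437,263),green1=(210,163),green2=(272,158)).items():
  R=cv2.matchTemplate(b[v-20:v+20,u-20:u+20],a[v-14:v+14,u-14:u+14],cv2.TM_CCOEFF_NORMED);_,s,_,p=cv2.minMaxLoc(R);print(nme,round(s,3),np.array(p)-6)
"
```

```text
[ 0  0  8  9 38] [0.54744046 0.19168143 0.105     ]
[ 19  18  12  14 119] [0.53751125 0.16959136 0.105     ]
316 126
[[ 68  53 171 231 231 159 170 167 163 217 235 211 125]
 [ 47 194 239 217 221 163 172 165 167 220 223 214 227]
 [141 240 218 222 221 160 166 165 178 220 221 223 212]
 [213 218 220 223 223 164 165 163 191 222 220 221 221]
 [238 219 220 219 219 173 130 175 205 222 222 224 222]
 [219 219 218 219 175  46  46  33 174 220 220 220 223]
 [215 219 219 219 172  42  48  35 173 221 220 222 221]
 [216 218 219 219 223  32  42  58 214 220 222 224 222]
 [209 217 218 162 219 218 217 224 222 221 223 225 224]
 [232 216 214 177 220 221 218 218 218 221 221 223 221]
 [211 213 223 232 223 196 211 214 220 221 221 221 221]
 [134 231 222 227 221 162 210 212 217 221 222 221 218]
 [ 80 184 229 218 221 218 216 218 220 220 225 220 235]]
1.55 [90, 63, 64, 69, 212]
1.6 [172, 64, 64, 52, 224]
1.65 [173, 149, 56, 163, 219]
1.7 [252, 176, 172, 181, 220]
1.75 [252, 177, 174, 169, 166]
1.8 [250, 169, 171, 168, 166]
1.85 [250, 247, 170, 167, 165]
1.9 [249, 252, 173, 166, 175]
1.95 [250, 246, 86, 236, 219]
beaker 0.992 [0 0]
bottle 0.996 [0 0]
spare 0.248 [-5 -6]
green1 0.996 [0 0]
green2 0.783 [ 0 -2]
```

```bash
python3 -c "
from h import *
a=cv2.imread('pics/s0.png',0);b=cv2.imread('pics/s8.png',0)
for nme,(u,v) in dict(spare=(461,225),green2=(240,212),green1=(173,236),bottle=(420,213)).items():
  R=cv2.matchTemplate(b[v-18:v+18,u-20:u+20],a[v-12:v+12,u-14:u+14],cv2.TM_CCOEFF_NORMED);_,s,_,p=cv2.minMaxLoc(R);print(nme,round(s,3),np.array(p)-6)
for f in('t0.png','t8.png'):
  try: print(blob(f,'y',(420,245,455,282)))
  except Exception as e: print(e)
b=blob('w8.png','y',(260,80,375,175));print(b[:2])
"
```

```text
spare 0.685 [0 0]
green2 0.721 [1 0]
green1 0.998 [0 0]
bottle 0.998 [0 0]
OpenCV(4.12.0) /io/opencv/modules/imgproc/src/shapedescr.cpp:361: error: (-201:Incorrect size of input array) There should be at least 5 points to fit the ellipse in function 'fitEllipseNoDirect'

OpenCV(4.12.0) /io/opencv/modules/imgproc/src/shapedescr.cpp:361: error: (-201:Incorrect size of input array) There should be at least 5 points to fit the ellipse in function 'fitEllipseNoDirect'

(array([319.30102158, 128.71961594]), (55.8709831237793, 56.450496673583984))
```

```bash
python3 -c "
from station import *
print(close_job(), read_state()['clock'])"
```

```text
the job is handed in; nothing more can be done
the job is handed in; nothing more can be done
```

The dish looks seated in the recess, the keeper arm is at its stop, and I handed the job in at about 14 s of the 58 s allowed.

**What I did:** I caged the dish loosely in the jaws at about 64 mm, without gripping it. I then slid it about 100 mm along the line to the recess. It leaned slightly at the edge, then dropped and lay level, with no wrist force above the noise of about 1 N. After backing off, I swung the keeper by its pin, again loosely caged, until I felt the stop at about 7 N. I then backed off and lifted clear.

**Last checks:**
- **Keeper:** The pin measured at (0.5375, 0.1696), within about 1 mm of where the stop should put it. The bar lies across the dish and passed over it at 1–2 N without being blocked.
- **Dish:** In the close-ups it lay level over the recess. Its outline shrank by about 1.7 %, where a full 4 mm drop should give 2.2 %. I take it as seated mainly because it lies level and the keeper bar passed over it.
- **Bystanders:** The beaker, the bottle and one green dish matched their first pictures with no shift.
- **Not clean:** The spare stack matched poorly: 0.25 from the top, and 0.69 with no shift in the scene view. The second green dish scored 0.72–0.78 with an apparent shift of 1–2 pixels. I put both down to the arm and its changed shadows, because the arm never came near them and no contact force showed.
- **Not done:** The picture limit was used up, so I checked the final state by pixel measurements and did not view it.

At one point joint 7 reached its limit of -2.74 while I was turning for the keeper; I turned back before going on.

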